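# Close and lock the drive unit's cover with its quarter-turn fasteners

### The job

The cover of the bonder's drive unit stands half open after a repair. Push it shut with the closed fingers, then set the fingertips in the slot of each of its two round fasteners in turn and turn it a quarter turn clockwise to its stop, so that the cover is drawn down flush and locked at both. Lift nothing, neither the cover nor anything else, leave the loose things round the unit where they are, and finish clear of everything.

Things in the scene. Friction and masses are not known exactly. Their poses are not given: they have to be found in the camera images.
- drive_unit: grey sheet-metal box, 210 (x) x 200 (y) x 83 mm high with its cover shut, fixed to the table. Origin: centre of its underside, at table height; x from its front panel (sockets, switch; faces the robot) to its back, y to its left, z up. The cover is hinged along the whole left edge (y +99, z 80 mm); shut, the fasteners' axes lie at x -52 (near) and +52 mm (far), both at y -50 mm.
- cover (a joint): opening angle of the cover, rad: 0 = flush; opening lifts its right edge, 200 mm from the hinge. Starts 0.35 to 0.65. The stiff hinge (0.34 N m) keeps any angle. Pushed shut and let go, a sprung buffer (7 N at most) stands its right edge about 4 mm proud (joint 0.02) until the fasteners draw it down; about 9 N pressed down on a fastener makes it flush, which eases the turn.
- cover_press (a point): point on the cover's top face, midway between its front and back edges, 105 mm from the hinge line towards the right edge, a flat place to push on; shut, its height is 83 mm. Axes as those of drive_unit, tilting with the cover.
- fastener_near (a joint): turning angle, rad, of the fastener nearer the front panel: 0 = open (slot parallel to the hinge), 1.571 = locked at its stop (slot across, in line with the ring's two white dots). Grows clockwise seen from above; starts at 0 to 0.15. Takes 0.06 N m, up to 0.3 while its cam arm draws the cover down. The arm catches under the box's flange only if the cover is within 4 mm of shut before turning.
- fastener_near_slot (a point): centre of the slot's floor, on the turning axis; x along the slot (either way alike), z up out of the cover; turns with the fastener. The head is a bare aluminium disc 62 mm across with a straight slot right across it, 27 mm wide, 12 mm deep, 64 mm long, in a fixed black ring 81 mm across, level with the disc. Cover shut: slot floor 85 mm, disc top 97 mm above the table.
- fastener_far (a joint): the same for the fastener nearer the unit's back.
- fastener_far_slot (a point): the same for the far fastener.
- hex_key: bent hex key with a yellow sleeve, 26 x 79 x 8 mm, loose on the table on the unit's right; origin under its centre. Leave it.
- curved_tweezers: curved black tweezers, 17 x 117 x 9 mm, loose on the table close to the unit's left side; origin under the centre. Leave them.
- driver: small screwdriver with a red handle, 13 x 130 x 13 mm, loose on the table close to the unit's right side; origin under its centre. Leave it.
- chip_pack: flat square black pack with a clear, greyish lid, 50 x 50 x 14 mm, loose on the table close to the unit's left side; origin under its centre. Leave it.
- magazine: slotted metal strip magazine, 100 x 50 x 62 mm, loose at the table's right back corner. Leave it.
- bottle: square cream bottle with a metal cap, 60 x 62 x 118 mm, loose at the table's right side. Leave it.
- oiler: slim white bottle with a red needle cap, 36 x 36 x 105 mm, loose at the table's right side. Leave it.
- film_tape: roll of orange film tape, 73 mm across, 12 mm high, loose at the table's left side. Leave it.
- small_vice: steel toolmaker's vice, 143 x 62 x 50 mm, loose at the table's right side. Leave it.

How it is judged:
By the outcome, as a careful person would: the job done as asked, in the order asked, and still so for the second after the job is handed in, with the robot touching nothing.
It also fails if it takes over 61 s, if anything falls off the work surface, if the arm or the gripper's body presses on something with over 40 N, if the wrist force passes 120 N, or if a joint passes its speed limit or range.

### The arm

A 6-joint arm with a two-finger parallel gripper is mounted at the origin on the work surface; the furniture and walls round the work are solid. World frame = base frame: x ahead of the robot, y to its left, z up, the work surface at z = 0. Lengths are in mm, angles in degrees, forces in N, time in s.
With the tool pointing down it reaches from about 350 to 850 mm from the base axis. Payload 8.1 kg.
Tool frame: the origin (TCP) lies midway between the tips of the shut fingers; the grasp point (between the pads) lies 19 mm behind it; z points along the fingers, y is the line along which they close (so a half turn about z gives the same grasp; the last joint's range is limited). The gripper opens to 85 mm and grips with 20 to 120 N. Pads are 22 mm wide; open, the fingers measure 114 mm over their backs; the gripper's body (76 mm by 85 mm) begins 54 mm behind the grasp point. The pads swing forward as they close: fully open they stand 13 mm farther back than shut.
Start: joints at [65.409, 7.471, 85.268, -0, 87.261, -4.893], TCP at [202.219, 564.901, 231.292] pointing down, gripper open.
Joint ranges: [-169.43, 169.43], [-51.17, 129.36], [1.28, 143.12], [-76.62, 256.62], [0, 156.53], [-152.29, 152.29]. Speed limits (degrees/s): [136.94, 136.94, 159.86, 180, 180, 180].

### API

Orientations are given as [roll, pitch, yaw] about the fixed x, y, z axes, in that order (R = Rz(yaw) Ry(pitch) Rx(roll)).
In Python, from bench import r gives the robot as it stands. The module is installed in compiled form; this text tells all that it offers.
- The arm moves only by the tool jog_arm, never from a script. Its argument "rows" is a list of rows, each a list of 2 entries, a list of its own where there are three numbers: the shift along the tool's x, y, z in mm, then the turn, a rotation vector about the tool's x, y, z in rad. A call has 1 to 10 rows; each row is the pose to reach, as a shift and turn from the pose commanded when the call began, along the tool's axes at that moment; what a row does not reach only later rows make up. A row lasts 1/10 s, in which the tool goes at most 50 mm and 8.59 degrees, less where a joint would pass 70% of its speed; a pose out of reach is approached as far as the arm can. A call with a gripper value outside its range is refused whole. "grip" is the finger opening in mm, from 0 to 85.4, set as the call begins (left out, the last holds). The fingers move at their own pace and stop on an object; "force" is the grip in N (left out, the last holds). Time passes only in rows, so rows that repeat a pose let the fingers close. It gives the time, the measured TCP pose, the force, the opening and the grip force at its end, in the units of the state.
- r.sense(): the state, without advancing time (a new reading comes with each control period).
- r.snapshot(name): name is "scene" or "top" or "wrist"; returns (picture, depth): 400x640x3 uint8, blue, green, red; 400x640 float32, mm along the optical axis (not along the pixel's ray), 0 where there is no reading.
- r.camera_params(name): a dict with "fx", "fy", "cx", "cy" (pixels), "pose" (4x4, takes a point from camera to world coordinates); the wrist camera has in their place "tool_from_camera" (4x4, takes a point from camera to tool coordinates, whose origin is the TCP and whose axes are the flange's). Camera axes: x right, y down, z forward; pixel columns grow to the right and rows downward; lengths in mm; the calibration is good to about 2 mm. A picture is of the moment at which its call begins: read the wrist's pose just before it. camera_params takes no time and is no camera call.
- r.hand_in(): hands the job in; it is judged then, once.
The state is a dict: "time": time; "joint_pos": joint angles; "qd": joint speeds; "joint_efforts": joint torques, N m; "tool_pos": TCP position; "tcp_rot": TCP orientation; "ft_force": force on the tool from outside, world axes, zero at the start; "wrist_torque": the same for the moment, N m; "finger_gap": finger opening in mm; "grip_force": force on a finger pad.
Only numpy, scipy, OpenCV 4.12 (cv2) and the standard library are available. Lean on these libraries where they do the work, as an engineer would, in place of code of your own. Each camera call takes 0.05 s, during which the arm holds its last target. There are 200 camera calls.

## Working session

There is one attempt and no reset: what is moved stays moved. The work goes in short steps, Python scripts to look and compute and a tool call to move; the robot and the scene stay as the last step left them, time stands still between calls to the robot, and variables do not carry over. Pictures are saved under pics/ and viewed, at most 10 in all, crops included, and the job is handed in when it is done.

Besides the shell and the picture viewer there is one more tool, called after "Emit:" as a command line: name --argument value ..., lists and objects as JSON in quotes. jog_arm: Moves the arm, as the interface text tells. Its arguments: {"type":"object","properties":{"rows":{"type":"array"},"grip":{"type":"number"},"force":{"type":"number"}},"required":["rows"]}

```bash
mkdir -p pics; cat > h.py <<'E'
import numpy as np, cv2
from bench import r
from scipy.spatial.transform import Rotation as R
def cam(n,s=None):
    c=r.camera_params(n)
    if 'pose' in c: return c,np.array(c['pose'])
    s=s or r.sense(); T=np.eye(4); T[:3,:3]=R.from_euler('xyz',s['tcp_rot'],degrees=True).as_matrix(); T[:3,3]=s['tool_pos']
    return c,T@np.array(c['tool_from_camera'])
def pt(c,T,u,v,d):
    p=np.array([(u-c['cx'])/c['fx']*d,(v-c['cy'])/c['fy']*d,d,1]); return (T@p)[:3]
def plane(c,T,u,v,z):
    q=T[:3,:3]@np.array([(u-c['cx'])/c['fx'],(v-c['cy'])/c['fy'],1]); return T[:3,3]+q*(z-T[2,3])/q[2]
E
python3 - <<'E'
from h import *
s=r.sense(); print(s)
for n in ('top','scene'):
    c,T=cam(n); im,d=r.snapshot(n); cv2.imwrite(f'pics/{n}0.png',im); np.savez(f'{n}0.npz',im=im,d=d,T=T)
    print(n,c,T.round(3))
print(r.camera_params('wrist'))
E
```

```text
{'time': 0.0, 'joint_pos': array([ 6.54073202e+01,  7.51625677e+00,  8.53295471e+01,  5.58350533e-05,
        8.72619385e+01, -4.89380882e+00]), 'qd': array([-0.01434761,  0.04744013, -0.02512598,  0.12154879, -0.08552138,
        0.05432071]), 'joint_efforts': array([-1.97176327e-03, -5.69399464e+01, -5.00542116e+01, -4.39092437e-04,
        1.52065273e-02,  4.42348187e-05]), 'tool_pos': array([202.00015678, 564.38466907, 230.2298966 ]), 'tcp_rot': array([-1.79892655e+02, -9.24698406e-03,  1.60301118e+02]), 'ft_force': array([-0.22202994, -0.68322721, -0.49409167]), 'wrist_torque': array([-0.04705005, -0.0212111 ,  0.0104634 ]), 'grip_force': 0.0, 'finger_gap': 85.3445913863539}
top {'fx': 498.34438794910835, 'fy': 498.34438794910835, 'cx': 310.78269635279366, 'cy': 202.0120669501905, 'pose': array([[ 5.40101213e-03, -9.94200779e-01,  1.07404101e-01,
         2.80599916e+02],
       [-9.99984276e-01, -5.53181615e-03, -9.19971523e-04,
        -3.51948950e+01],
       [ 1.50877614e-03, -1.07397443e-01, -9.94215023e-01,
         1.43774194e+03],
       [ 0.00000000e+00,  0.00000000e+00
[... 742 characters left out ...]
[-9.870000e-01  1.290000e-01 -9.700000e-02  5.910930e+02]
 [ 1.610000e-01  8.020000e-01 -5.750000e-01  7.316360e+02]
 [ 4.000000e-03 -5.830000e-01 -8.120000e-01  1.193788e+03]
 [ 0.000000e+00  0.000000e+00  0.000000e+00  1.000000e+00]]
{'fx': 330.8097924988975, 'fy': 330.8097924988975, 'cx': 319.55291259057924, 'cy': 196.53264161017574, 'tool_from_camera': array([[ 2.78582976e-04, -9.47890108e-01, -3.18597342e-01,
         8.10302882e+01],
       [ 9.99999951e-01,  2.18368787e-04,  2.24714210e-04,
         1.02454384e+00],
       [-1.43432662e-04, -3.18597388e-01,  9.47890122e-01,
        -1.43133511e+02],
       [ 0.00000000e+00,  0.00000000e+00,  0.00000000e+00,
         1.00000000e+00]])}
```

View pics/top0.png

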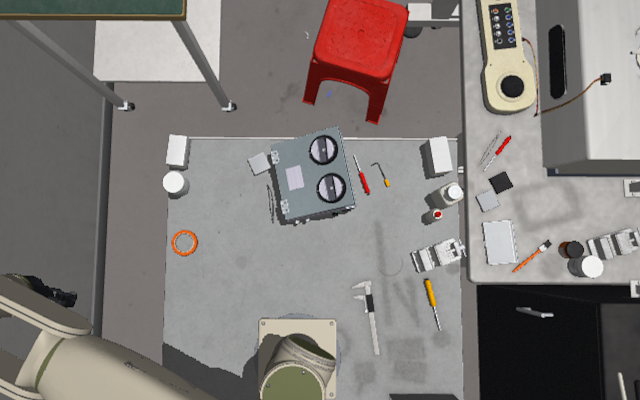

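View pics/scene0.png

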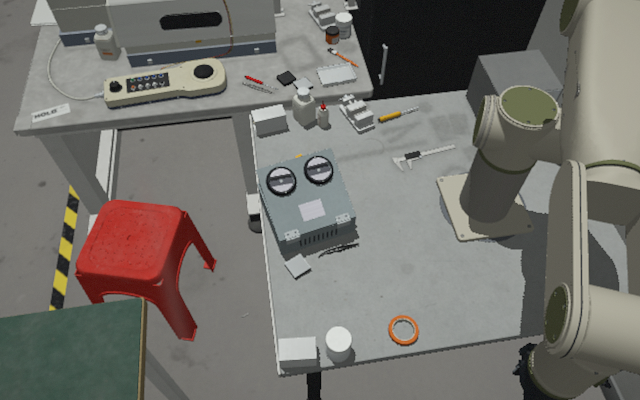

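The top view shows the unit at about (315,172), with the fasteners at (331,187) near and (323,150) far. The hinge runs along the left edge, and the driver and hex key lie to the right at about (361,175) and (381,175). Next I fit the cover plane and the hinge line.

```bash
python3 - <<'E'
from h import *
for n,box in (('top',(270,125,360,225)),('scene',(250,145,365,265))):
    D=np.load(n+'0.npz'); im,d=D['im'],D['d']; c,T=cam(n)
    b,g,rr=[im[...,i].astype(int) for i in range(3)]
    v,u=np.mgrid[box[1]:box[3],box[0]:box[2]]; u=u.ravel();v=v.ravel()
    dd=d[v,u]; ok=dd>0; u,v,dd=u[ok],v[ok],dd[ok]
    P=(T@np.stack([(u-c['cx'])/c['fx']*dd,(v-c['cy'])/c['fy']*dd,dd,np.ones_like(dd)]))[:3].T
    m=(P[:,2]>65)
    Q=P[m]; rng=np.random.default_rng(0); best=None
    for _ in range(400):
        a=Q[rng.choice(len(Q),3,False)]; nn=np.cross(a[1]-a[0],a[2]-a[0]); l=np.linalg.norm(nn)
        if l<1: continue
        nn/=l; nn*=np.sign(nn[2]); 
        if nn[2]<.7: continue
        k=abs((Q-a[0])@nn)<2.5
        if best is None or k.sum()>best.sum(): best=k
    A=Q[best]; c0=A.mean(0); nn=np.linalg.svd(A-c0)[2][2]; nn*=np.sign(nn[2])
    print(n,len(A),'normal',nn.round(4),'tilt rad',np.arccos(nn[2]),'yaw from tilt',np.degrees(np.arctan2(-nn[0],nn[1])) , 'cen',c0.round(1),'zrange',np.percentile(A[:,2],[1,99]))
    # in-plane box
    e=cv2.minAreaRect((A[:,:2]).astype(np.float32)); print(e, cv2.boxPoints(e).round(1).tolist())
    # white/dark fastener blobs: black ring mask
    mask=np.zeros(d.shape,np.uint8); sub=im[box[1]:box[3],box[0]:box[2]].max(2)<60
    mask[box[1]:box[3],box[0]:box[2]]=sub*255
    for q in cv2.findContours(mask,cv2.RETR_EXTERNAL,cv2.CHAIN_APPROX_NONE)[0]:
        if cv2.contourArea(q)>150:
            el=cv2.fitEllipse(cv2.convexHull(q)); (x,y)=el[0]
            ray=T[:3,:3]@np.array([(x-c['cx'])/c['fx'],(y-c['cy'])/c['fy'],1]); o=T[:3,3]
            w=o+ray*((c0+nn*14-o)@nn)/(ray@nn)
            print('ring',np.round(el[0],1),np.round(el[1],1),'disc top',w.round(1))
E
```

```text
top 3049 normal [-0.0721  0.3685  0.9268] tilt rad 0.3848907129403792 yaw from tilt 11.078848050891237 cen [497.6 -29.7 118.9] zrange [ 83.01310207 158.4828329 ]
((498.95196533203125, -32.59065246582031), (212.45899963378906, 190.88970947265625), 11.75549602508545) [[375.5, 39.20000076293945], [414.3999938964844, -147.6999969482422], [622.4000244140625, -104.4000015258789], [583.5, 82.5]]
scene 3344 normal [-0.0782  0.3732  0.9244] tilt rad 0.3912142238279423 yaw from tilt 11.833203039938809 cen [503.3 -22.9 115.6] zrange [ 81.16822567 157.75269458]
((503.340576171875, -32.520172119140625), (212.4719696044922, 191.2141571044922), 11.754931449890137) [[379.8999938964844, 39.400001525878906], [418.79998779296875, -147.8000030517578], [626.7999877929688, -104.5], [587.9000244140625, 82.69999694824219]]
```

```bash
cat >> h.py <<'E'
def goal(p,yaw):
    s=r.sense(); A=R.from_euler('xyz',s['tcp_rot'],degrees=True); B=R.from_euler('xyz',[180,0,yaw],degrees=True)
    print('t',s['time'],'pos',s['tool_pos'].round(1),s['tcp_rot'].round(2),'F',s['ft_force'].round(1),'shift',A.inv().apply(np.array(p)-s['tool_pos']).round(1),'turn',(A.inv()*B).as_rotvec().round(4))
E
python3 -c "
from h import *
goal([502,-34,240],101.76)"
```

```text
t 0.1 pos [202.  564.4 230.3] [-1.799e+02 -1.000e-02  1.603e+02] F [ 0.  -0.   0.1] shift [-484.2 -462.3   -9. ] turn [-1.6000e-03  7.0000e-04  1.0217e+00]
```

Emit:
jog_arm --rows '[[[-484, -462, -9], [0, 0, 1.0217]], [[-484, -462, -9], [0, 0, 1.0217]], [[-484, -462, -9], [0, 0, 1.0217]], [[-484, -462, -9], [0, 0, 1.0217]], [[-484, -462, -9], [0, 0, 1.0217]], [[-484, -462, -9], [0, 0, 1.0217]], [[-484, -462, -9], [0, 0, 1.0217]], [[-484, -462, -9], [0, 0, 1.0217]], [[-484, -462, -9], [0, 0, 1.0217]], [[-484, -462, -9], [0, 0, 1.0217]]]' --grip 0

```text
time: 1.1
tool_pos: [426.6, 116.0, 237.9]
tcp_rot: [180.0, -0.0, 101.8]
ft_force: [0.4, 0.8, 0.1]
finger_gap: 0.1
grip_force: 0.0
```

```bash
python3 -c "
from h import *
goal([502,-34,240],101.76)"
```

```text
t 1.1 pos [426.6 116.  237.9] [ 1.7999e+02 -1.0000e-02  1.0177e+02] F [0.4 0.8 0.1] shift [-162.2   43.2   -2.1] turn [ 0.0002 -0.0001  0.0001]
```

Emit:
jog_arm --rows '[[[-162, 43, -2], [0, 0, 0]], [[-162, 43, -2], [0, 0, 0]], [[-162, 43, -2], [0, 0, 0]], [[-162, 43, -2], [0, 0, 0]], [[-162, 43, -2], [0, 0, 0]], [[-162, 43, -2], [0, 0, 0]]]'

```text
time: 1.7
tool_pos: [501.0, -31.4, 239.5]
tcp_rot: [-179.9, -0.1, 101.7]
ft_force: [-0.3, 0.9, 0.6]
finger_gap: 0.1
grip_force: 0.0
```

```bash
python3 - <<'E'
from h import *
goal([502,-34,125],101.76)
s=r.sense(); c,T=cam('wrist',s); im,d=r.snapshot('wrist'); np.savez('w0.npz',im=im,d=d,T=T); cv2.imwrite('pics/w0.png',im)
v,u=np.mgrid[0:400:2,0:640:2]; u=u.ravel();v=v.ravel(); dd=d[v,u]; ok=dd>60; u,v,dd=u[ok],v[ok],dd[ok]
P=(T@np.stack([(u-c['cx'])/c['fx']*dd,(v-c['cy'])/c['fy']*dd,dd,np.ones_like(dd)]))[:3].T
a=np.radians(11.76); X=np.array([np.cos(a),np.sin(a)]); Y=np.array([-X[1],X[0]])
L=np.stack([(P[:,:2]-[502,-37])@X,(P[:,:2]-[502,-37])@Y],1)
for x0,y0 in ((0,80),(0,0),(0,-80),(-90,60),(90,60)):
    k=np.hypot(L[:,0]-x0,L[:,1]-y0)<5; print(x0,y0,k.sum(),np.median(P[k,2]) if k.any() else None)
m=(P[:,2]>79)&(abs(L[:,1])<115)&(abs(L[:,0])<130)&(P[:,2]<175); print('local ext',np.percentile(L[m],[.5,99.5],axis=0))
E
```

```text
t 1.7 pos [501.  -31.4 239.5] [-1.7993e+02 -6.0000e-02  1.0172e+02] F [-0.3  0.9  0.6] shift [ -2.9   0.6 114.5] turn [-0.0012 -0.001  -0.0007]
0 80 29 89.22408880373519
0 0 149 285.39421037104
0 -80 0 None
-90 60 28 97.35544653907971
90 60 29 97.35135337855598
local ext [[-101.37873757  -85.15836877]
 [ 107.47272218   97.41294045]]
```

View pics/w0.png

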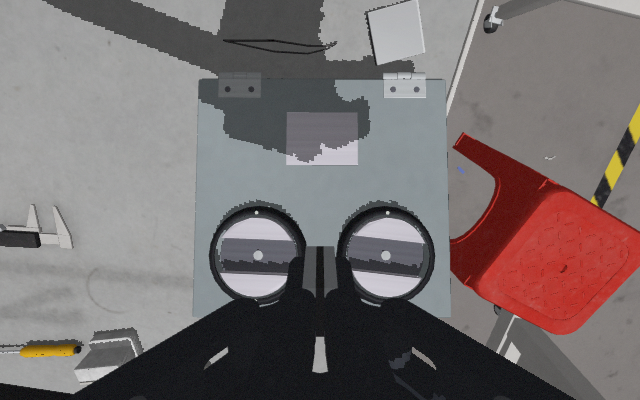

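The wrist view shows the cover square to the tool. The slots lie at (258,255) and (386,255), almost parallel to the hinge, and the fingertips are between the rings. I'll push down along the cover's arc.

Emit:
jog_arm --rows '[[[-3, 0, 45], [0, 0, 0]], [[-3, 0, 85], [0, 0, 0]], [[-3, 0, 105], [0, 0, 0]], [[-3, 0, 111], [0, 0, 0]], [[-4, 0, 117], [0, 0, 0]], [[-6, 0, 123], [0, 0, 0]], [[-7, 0, 129], [0, 0, 0]], [[-9, 0, 135], [0, 0, 0]], [[-10, 0, 140], [0, 0, 0]], [[-11, 0, 145], [0, 0, 0]]]'

```text
time: 2.75
tool_pos: [504.1, -42.9, 94.9]
tcp_rot: [180.0, 0.0, 101.7]
ft_force: [-0.3, 0.8, 1.0]
finger_gap: 0.2
grip_force: 0.4
```

Emit:
jog_arm --rows '[[[0, 0, 4], [0, 0, 0]], [[0, 0, 8], [0, 0, 0]], [[0, 0, 10], [0, 0, 0]], [[0, 0, 12], [0, 0, 0]], [[0, 0, 12], [0, 0, 0]]]'

```text
time: 3.25
tool_pos: [503.6, -42.7, 83.4]
tcp_rot: [-180.0, 0.0, 101.8]
ft_force: [-3.0, -0.4, 6.7]
finger_gap: 0.0
grip_force: 2.6
```

Emit:
jog_arm --rows '[[[0, 0, 1], [0, 0, 0]], [[0, 0, 2], [0, 0, 0]], [[0, 0, 2], [0, 0, 0]]]'

```text
time: 3.55
tool_pos: [503.8, -42.7, 82.9]
tcp_rot: [-180.0, 0.0, 101.8]
ft_force: [-10.2, -0.1, 19.0]
finger_gap: 0.1
grip_force: 9.5
```

Emit:
jog_arm --rows '[[[0, 0, -10], [0, 0, 0]], [[0, 0, -50], [0, 0, 0]], [[0, 0, -95], [0, 0, 0]], [[0, 0, -140], [0, 0, 0]], [[0, 0, -160], [0, 0, 0]], [[0, 0, -160], [0, 0, 0]], [[0, 0, -160], [0, 0, 0]]]'

```text
time: 4.25
tool_pos: [503.8, -42.6, 240.9]
tcp_rot: [180.0, 0.0, 101.8]
ft_force: [1.3, 0.4, -1.0]
finger_gap: 0.0
grip_force: 0.0
```

```bash
python3 - <<'E'
from h import *
goal([503,-37,240],101.76)
for n in ('wrist','top','scene'):
    s=r.sense(); c,T=cam(n,s); im,d=r.snapshot(n); np.savez(n+'1.npz',im=im,d=d,T=T); cv2.imwrite(f'pics/{n}1.png',im)
E
```

```text
t 4.25 pos [503.8 -42.6 240.9] [1.7998e+02 1.0000e-02 1.0177e+02] F [ 1.3  0.4 -1. ] shift [5.6 0.4 0.9] turn [0.0004 0.0001 0.0001]
```

View pics/wrist1.png

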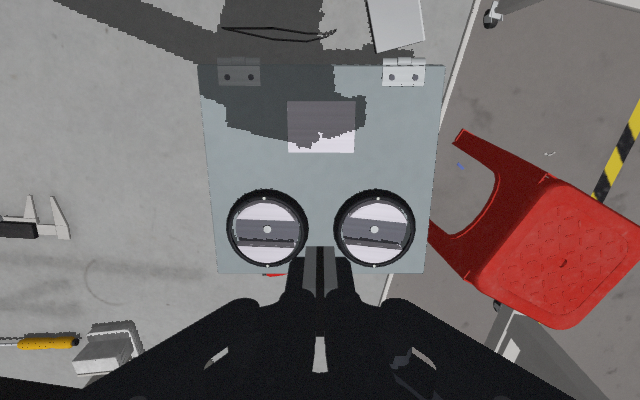

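```bash
python3 - <<'E'
from h import *
a=np.radians(11.76); X=np.array([np.cos(a),np.sin(a)]); Y=np.array([-X[1],X[0]])
boxes={'wrist':[(225,185,308,272),(332,185,416,272)],'top':[(316,168,350,205),(306,132,342,168)],'scene':[(303,150,336,190),(262,160,300,202)]}
for n in boxes:
    D=np.load(n+'1.npz'); im,d,T=D['im'],D['d'],D['T']; c=r.camera_params(n)
    for nm,(x0,y0,x1,y1) in zip(('near','far'),boxes[n]):
        sub=im[y0:y1,x0:x1]; g=sub.min(2)
        m=(g>165).astype(np.uint8)
        cs=[q for q in cv2.findContours(m,cv2.RETR_EXTERNAL,cv2.CHAIN_APPROX_NONE)[0] if cv2.contourArea(q)>25]
        allp=cv2.convexHull(np.concatenate(cs)); e=cv2.fitEllipse(allp)
        w=plane(c,T,e[0][0]+x0,e[0][1]+y0,99)
        # chord directions: longest side of each bright segment
        angs=[]
        for q in cs:
            h=cv2.approxPolyDP(q,2.5,True)[:,0].astype(float); 
            i=max(range(len(h)),key=lambda i:np.linalg.norm(h[i]-h[i-1])); p,q2=h[i],h[i-1]
            A=plane(c,T,p[0]+x0,p[1]+y0,99)-plane(c,T,q2[0]+x0,q2[1]+y0,99); angs.append((round(float(np.degrees(np.arctan2(A[1],A[0]))%180),1),round(float(np.linalg.norm(A)))))
        print(n,nm,np.round(e[0],1)+[x0,y0],np.round(e[1],1),w.round(1),'loc',((w[:2]-[503,-37])@np.stack([X,Y],1)).round(1),angs,'depth z floor',pt(c,T,*(np.array(e[0])+[x0,y0]),d[int(e[0][1]+y0),int(e[0][0]+x0)])[2].round(1))
    
im=np.load('wrist1.npz')['im']; cv2.imwrite('pics/crop1.png',cv2.resize(im[180:280,215:425],None,fx=3.8,fy=3.8,interpolation=cv2.INTER_CUBIC))
E
```

```text
wrist near [265.2 232.4] [59.2 64.3] [ 465.1 -100.8   99. ] loc [-50.1 -54.7] [(9.4, 53), (167.8, 5), (8.4, 52)] depth z floor 90.3
wrist far [375.8 232.6] [58.8 64.4] [567.3 -79.7  99. ] loc [ 54.2 -54.9] [(4.8, 52), (35.8, 5), (4.1, 53)] depth z floor 89.5
top near [335.8 186.5] [22.  41.6] [ 468. -104.   99.] loc [-47.9 -58.5] [(176.8, 47), (169.8, 92), (169.1, 100)] depth z floor 656.1
top far [342.4 144.9] [ 4.4 63.3] [ 582.9 -122.2   99. ] loc [ 60.8 -99.7] [(169.3, 74)] depth z floor 655.1
scene near [316.5 175.9] [18.  21.8] [ 463.3 -102.3   99. ] loc [-52.2 -55.8] [(11.1, 49), (11.4, 50)] depth z floor 90.1
scene far [280.3 174.6] [41.1 42.9] [ 560.5 -122.4   99. ] loc [ 38.9 -95.3] [(10.1, 50), (6.6, 50), (18.5, 46), (48.9, 33)] depth z floor -3.3
```

View pics/crop1.png

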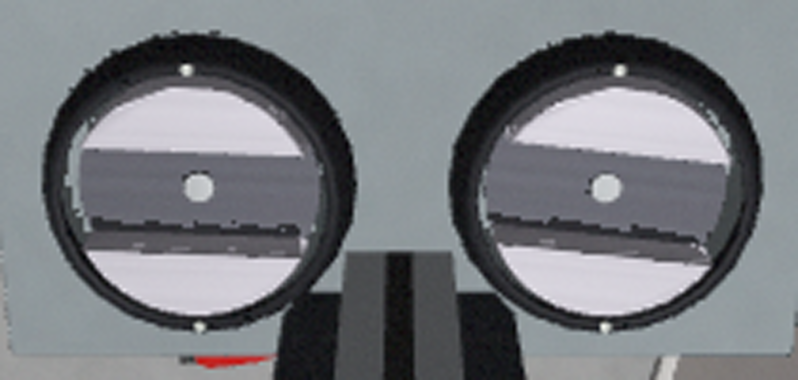

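```bash
python3 - <<'E'
from h import *
D=np.load('wrist1.npz'); T=D['T']; c=r.camera_params('wrist')
for p in ((267.1,229.2),(374.5,229.2)): print(plane(c,T,*p,88).round(1), plane(c,T,*p,90).round(1))
E
python3 - <<'E'
import sys; sys.path.insert(0,'.')
from h import *
import numpy as np
for n,b in (('top',[(316,168,350,205),(306,132,342,168)]),('scene',[(303,150,336,190),(262,160,300,202)])):
    D=np.load(f'{n}1.npz'); im,T=D['im'],D['T']; c=r.camera_params(n)
    for x0,y0,x1,y1 in b:
        m=(im[y0:y1,x0:x1].max(2)<45).astype(np.uint8); q=max(cv2.findContours(m,cv2.RETR_EXTERNAL,cv2.CHAIN_APPROX_NONE)[0],key=lambda q:len(q))
        e=cv2.fitEllipse(cv2.convexHull(q)); print(n,np.round(e[0],1)+[x0,y0],np.round(e[1],1),plane(c,T,e[0][0]+x0,e[0][1]+y0,99).round(1))
E
```

```text
[ 465.5 -102.4   88. ] [ 465.6 -101.4   90. ]
[568.1 -81.   88. ] [567.6 -80.2  90. ]
top [316.3 176.3] [ 7.5 23. ] [495.6 -51.   99. ]
top [325.1 165.5] [ 2.5 19.3] [525.5 -75.   99. ]
scene [316.6 179. ] [21.2 27.3] [464.6 -91.9  99. ]
scene [280.5 189.3] [23.  27.8] [565.4 -72.8  99. ]
```

```bash
python3 - <<'E'
from h import *
goal([465,-102,140],99)
E
```

```text
t 4.4 pos [502.7 -42.4 239. ] [-1.7982e+02 -7.0000e-02  1.0177e+02] F [-0.7  0.1 -0. ] shift [-50.8 -48.7  99.1] turn [-0.0031 -0.0012  0.0483]
```

Emit:
jog_arm --rows '[[[-25, -24, 0], [0, 0, 0.0483]], [[-50, -48, 20], [0, 0, 0.0483]], [[-50, -48, 60], [0, 0, 0.0483]], [[-50, -48, 99], [0, 0, 0.0483]], [[-50, -48, 110], [0, 0, 0.0483]], [[-50, -48, 110], [0, 0, 0.0483]], [[-50, -48, 110], [0, 0, 0.0483]]]' --grip 20

```text
time: 5.1
tool_pos: [467.5, -101.3, 132.2]
tcp_rot: [180.0, 0.0, 99.0]
ft_force: [0.4, -0.1, 1.2]
finger_gap: 19.9
grip_force: 0.0
```

```bash
python3 - <<'E'
from h import *
goal([465.2,-102,88],99)
s=r.sense(); c,T=cam('wrist',s); im,d=r.snapshot('wrist'); np.savez('w2.npz',im=im,d=d,T=T); cv2.imwrite('pics/w2.png',im)
goal([465.2,-102,88],99)
E
```

```text
t 5.1 pos [ 467.5 -101.3  132.2] [1.7996e+02 2.0000e-02 9.9020e+01] F [ 0.4 -0.1  1.2] shift [-0.3 -2.5 44.2] turn [0.0007 0.0003 0.0003]
t 5.15 pos [ 468.2 -101.5  133. ] [1.7987e+02 7.0000e-02 9.9020e+01] F [-0.4  1.  -0.1] shift [ 0.1 -3.2 45. ] turn [0.0023 0.0012 0.0004]
```

View pics/w2.png

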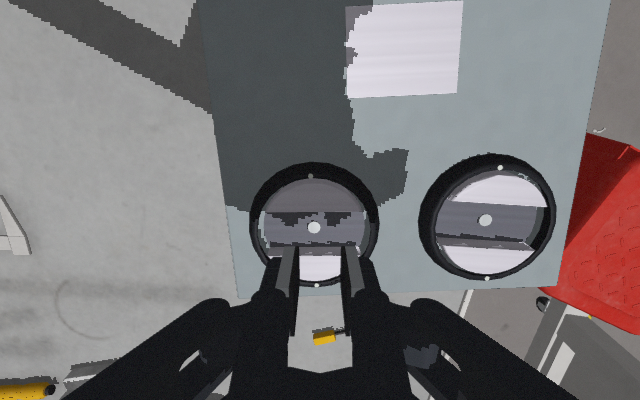

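Near rivet is at (314,227) and far rivet at (485,220). The fingertips straddle the near slot. I'll work out the near rivet's offset in the tool frame.

```bash
python3 - <<'E'
from h import *
c=r.camera_params('wrist'); Tt=np.array(c['tool_from_camera']); d=np.load('w2.npz')['d']; im=np.load('w2.npz')['im']
for x0,y0,x1,y1 in ((306,220,323,236),(476,212,495,230)):
    g=im[y0:y1,x0:x1].min(2); m=g>165
    v,u=np.nonzero(m); u=u.mean()+x0; v=v.mean()+y0
    print(u,v,m.sum(),'tool frame by depth',pt(c,Tt,u,v,d[int(v),int(u)]).round(1),'by plane',[plane(c,Tt,u,v,z).round(1).tolist() for z in (43,45)])
E
```

```text
313.69642857142856 227.03571428571428 112 tool frame by depth [ 0.5 -2.3 42.3] by plane [[0.2, -2.3, 43.0], [-0.7, -2.3, 45.0]]
485.24545454545455 219.76363636363635 110 tool frame by depth [  5.3 101.7  42.3] by plane [[5.0, 102.0, 43.0], [4.1, 103.1, 45.0]]
```

Emit:
jog_arm --rows '[[[0, -2.3, 15], [0, 0, 0]], [[0, -2.3, 26], [0, 0, 0]], [[0, -2.3, 30], [0, 0, 0]], [[0, -2.3, 33], [0, 0, 0]], [[0, -2.3, 36], [0, 0, 0]], [[0, -2.3, 38], [0, 0, 0]]]'

```text
time: 5.75
tool_pos: [464.7, -101.7, 92.9]
tcp_rot: [180.0, 0.0, 99.0]
ft_force: [-0.0, 0.6, 1.2]
finger_gap: 20.2
grip_force: 0.0
```

Emit:
jog_arm --rows '[[[0, 0, 3], [0, 0, 0]], [[0, 0, 5], [0, 0, 0]], [[0, 0, 7], [0, 0, 0]], [[0, 0, 8], [0, 0, 0]], [[0, 0, 8], [0, 0, 0]]]'

```text
time: 6.25
tool_pos: [464.9, -101.9, 85.6]
tcp_rot: [180.0, 0.0, 99.0]
ft_force: [-2.0, -0.2, 4.7]
finger_gap: 20.0
grip_force: 2.4
```

Emit:
jog_arm --rows '[[[0, 0, 1], [0, 0, 0]], [[0, 0, 1.5], [0, 0, 0]], [[0, 0, 1.5], [0, 0, 0]]]'

```text
time: 6.55
tool_pos: [465.0, -101.9, 84.9]
tcp_rot: [180.0, 0.0, 99.0]
ft_force: [-6.2, 1.8, 12.7]
finger_gap: 20.3
grip_force: 6.5
```

Emit:
jog_arm --rows '[[[0, 0, 0], [0, 0, 0.1]], [[0, 0, 0], [0, 0, 0.2]], [[0, 0, 0], [0, 0, 0.3]], [[0, 0, 0], [0, 0, 0.4]], [[0, 0, 0], [0, 0, 0.5]], [[0, 0, 0], [0, 0, 0.6]], [[0, 0, 0], [0, 0, 0.7]]]'

```text
time: 7.25
tool_pos: [465.0, -102.4, 85.0]
tcp_rot: [179.9, 0.0, 58.7]
ft_force: [-7.3, -1.2, 11.4]
finger_gap: 19.9
grip_force: 6.2
```

```bash
python3 -c "
from h import *
goal([465,-102,85],11.76);print(r.sense()['wrist_torque'])"
```

```text
t 7.25 pos [ 465.  -102.4   85. ] [1.7993e+02 5.0000e-02 5.8660e+01] F [-7.3 -1.2 11.4] shift [ 0.3 -0.2 -0. ] turn [1.500e-03 3.000e-04 8.185e-01]
[-0.22038224  1.15708386  0.03903525]
```

Emit:
jog_arm --rows '[[[0, 0, 0], [0, 0, 0.1]], [[0, 0, 0], [0, 0, 0.2]], [[0, 0, 0], [0, 0, 0.3]], [[0, 0, 0], [0, 0, 0.4]], [[0, 0, 0], [0, 0, 0.5]], [[0, 0, 0], [0, 0, 0.6]], [[0, 0, 0], [0, 0, 0.7]], [[0, 0, 0], [0, 0, 0.8]]]'

```text
time: 8.05
tool_pos: [465.1, -102.6, 84.9]
tcp_rot: [179.9, -0.0, 12.8]
ft_force: [-5.8, -2.6, 11.0]
finger_gap: 20.1
grip_force: 5.6
```

```bash
python3 -c "
from h import *
goal([465,-102,85],11.76);print(r.sense()['wrist_torque'])"
```

```text
t 8.05 pos [ 465.1 -102.6   84.9] [ 1.799e+02 -3.000e-02  1.282e+01] F [-5.8 -2.6 11. ] shift [ 0.  -0.6 -0.1] turn [ 0.0018 -0.0005  0.0185]
[-0.40474893  0.88125496  0.11257786]
```

Turn on past the play until the stop shows in the torque.

Emit:
jog_arm --rows '[[[0, 0, 0], [0, 0, 0.05]], [[0, 0, 0], [0, 0, 0.1]], [[0, 0, 0], [0, 0, 0.12]], [[0, 0, 0], [0, 0, 0.12]]]'

```text
time: 8.45
tool_pos: [465.5, -102.4, 85.0]
tcp_rot: [179.9, -0.1, 6.1]
ft_force: [-3.3, -1.3, 10.2]
finger_gap: 19.6
grip_force: 6.7
```

```bash
python3 -c "
from h import *
goal([465,-102,85],11.76);print(r.sense()['wrist_torque'])"
```

```text
t 8.45 pos [ 465.5 -102.4   85. ] [ 1.7991e+02 -9.0000e-02  6.1400e+00] F [-3.3 -1.3 10.2] shift [-0.4 -0.5  0. ] turn [ 0.0017 -0.0015 -0.0981]
[-0.24212414  0.55718053  0.03576408]
```

Emit:
jog_arm --rows '[[[0, 0, 0], [0, 0, 0.04]], [[0, 0, 0], [0, 0, 0.08]], [[0, 0, 0], [0, 0, 0.08]]]'

```text
time: 8.75
tool_pos: [464.6, -101.8, 84.9]
tcp_rot: [180.0, 0.0, 1.5]
ft_force: [-9.0, 2.4, 13.7]
finger_gap: 19.7
grip_force: 12.5
```

```bash
python3 -c "
from h import *
goal([465,-102,85],11.76);print(r.sense()['wrist_torque'])"
```

```text
t 8.75 pos [ 464.6 -101.8   84.9] [1.7998e+02 3.0000e-02 1.5400e+00] F [-9.   2.4 13.7] shift [ 0.4  0.2 -0.1] turn [ 0.0002  0.0005 -0.1785]
[0.32013961 1.40679572 0.20521327]
```

Emit:
jog_arm --rows '[[[0, 0, 0], [0, 0, 0.04]], [[0, 0, 0], [0, 0, 0.06]], [[0, 0, 0], [0, 0, 0.06]]]'

```text
time: 9.05
tool_pos: [464.3, -101.5, 84.9]
tcp_rot: [180.0, 0.1, -1.8]
ft_force: [-10.0, 3.7, 17.2]
finger_gap: 19.9
grip_force: 25.1
```

```bash
python3 -c "
from h import *
goal([465,-102,85],11.76);print(r.sense()['wrist_torque'])"
```

```text
t 9.05 pos [ 464.3 -101.5   84.9] [ 1.80e+02  7.00e-02 -1.81e+00] F [-10.    3.7  17.2] shift [ 0.7  0.4 -0.1] turn [-1.000e-04  1.200e-03 -2.369e-01]
[0.55891171 1.72823165 0.8179967 ]
```

Torque 0.8 N m means it is at the stop. I'll back off within the play, lift straight out and look.

Emit:
jog_arm --rows '[[[0, 0, 0], [0, 0, -0.1]], [[0, 0, 0], [0, 0, -0.17]], [[0, 0, -5], [0, 0, -0.17]], [[0, 0, -15], [0, 0, -0.17]], [[0, 0, -50], [0, 0, -0.17]], [[0, 0, -80], [0, 0, -0.17]], [[0, 0, -80], [0, 0, -0.17]]]'

```text
time: 9.75
tool_pos: [467.5, -102.7, 169.1]
tcp_rot: [179.8, -0.4, 7.8]
ft_force: [0.6, 0.2, 0.6]
finger_gap: 20.0
grip_force: 0.0
```

```bash
python3 - <<'E'
from h import *
goal([570,-80,200],97)
E
```

```text
t 9.75 pos [ 467.5 -102.7  169.1] [179.79  -0.43   7.82] F [0.6 0.2 0.6] shift [104.8  -8.4 -30.1] turn [ 0.0087 -0.003  -1.5566]
```

```bash
python3 - <<'E'
from h import *
goal([566.7,-80.7,140],94.5)
E
```

```text
t 9.75 pos [ 467.5 -102.7  169.1] [179.79  -0.43   7.82] F [0.6 0.2 0.6] shift [101.   -8.4  29.8] turn [ 0.0086 -0.0032 -1.5129]
```

Emit:
jog_arm --rows '[[[50, -4, 0], [0, 0, -0.15]], [[102, -8, 0], [0, 0, -0.3]], [[102, -8, 0], [0, 0, -0.45]], [[102, -8, 0], [0, 0, -0.6]], [[102, -8, 0], [0, 0, -0.75]], [[102, -8, 0], [0, 0, -0.9]], [[102, -8, 0], [0, 0, -1.05]], [[102, -8, 0], [0, 0, -1.2]], [[102, -8, 0], [0, 0, -1.35]], [[102, -8, 0], [0, 0, -1.5]]]'

```text
time: 10.75
tool_pos: [564.3, -79.7, 163.1]
tcp_rot: [-180.0, -0.0, 94.1]
ft_force: [-0.3, -0.4, -0.0]
finger_gap: 19.9
grip_force: 0.0
```

```bash
python3 - <<'E'
from h import *
goal([566.7,-80.7,133],94.5)
E
```

```text
t 10.75 pos [564.3 -79.7 163.1] [-1.7996e+02 -1.0000e-02  9.4120e+01] F [-0.3 -0.4 -0. ] shift [-1.2  2.4 30.1] turn [-0.0007 -0.0003 -0.0066]
```

Emit:
jog_arm --rows '[[[-1, 2.4, 15], [0, 0, -0.0066]], [[-1, 2.4, 30], [0, 0, -0.0066]], [[-1, 2.4, 30], [0, 0, -0.0066]], [[-1, 2.4, 30], [0, 0, -0.0066]], [[-1, 2.4, 30], [0, 0, -0.0066]]]'

```text
time: 11.25
tool_pos: [567.1, -80.6, 133.6]
tcp_rot: [-180.0, -0.0, 94.1]
ft_force: [-0.0, -0.9, 0.7]
finger_gap: 20.3
grip_force: 0.0
```

```bash
python3 - <<'E'
from h import *
goal([566.7,-80.7,133],94.5)
im,d=r.snapshot('wrist'); np.savez('w3.npz',im=im,d=d); cv2.imwrite('pics/w3.png',im)
c=r.camera_params('wrist'); Tt=np.array(c['tool_from_camera'])
m=(im[210:245,295:345].min(2)>165).astype(np.uint8)
n,l,st,ce=cv2.connectedComponentsWithStats(m)
for i in range(1,n):
    if 60<st[i,4]<200: u,v=ce[i]+[295,210]; print(u,v,st[i],pt(c,Tt,u,v,d[int(v),int(u)]).round(1),plane(c,Tt,u,v,45).round(1))
E
```

```text
t 11.25 pos [567.1 -80.6 133.6] [-180.     -0.     94.14] F [-0.  -0.9  0.7] shift [-0.1 -0.4  0.6] turn [-0.     -0.     -0.0063]
317.78761061946904 224.91150442477877 [ 17  10  13  11 113] [ 0.3  0.2 46.2] [ 0.8  0.2 45. ]
```

View pics/w3.png

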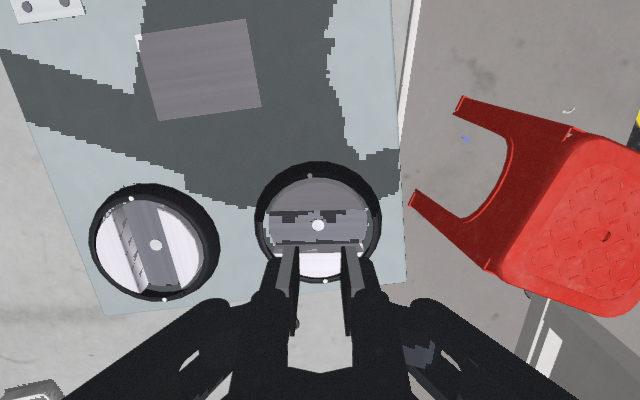

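The near slot at (156,245) now lies in line with its ring dots. The far rivet at (318,225) is centred under the tool.

Emit:
jog_arm --rows '[[[0.4, 0, 15], [0, 0, 0]], [[0.4, 0, 27], [0, 0, 0]], [[0.4, 0, 32], [0, 0, 0]], [[0.4, 0, 36], [0, 0, 0]], [[0.4, 0, 40], [0, 0, 0]]]'

```text
time: 11.8
tool_pos: [566.9, -80.2, 93.0]
tcp_rot: [-180.0, -0.0, 94.2]
ft_force: [0.2, -0.1, 0.6]
finger_gap: 20.0
grip_force: 0.0
```

Emit:
jog_arm --rows '[[[0, 0, 3], [0, 0, 0]], [[0, 0, 6], [0, 0, 0]], [[0, 0, 8], [0, 0, 0]], [[0, 0, 9], [0, 0, 0]], [[0, 0, 9], [0, 0, 0]]]'

```text
time: 12.3
tool_pos: [567.2, -80.2, 85.2]
tcp_rot: [180.0, 0.0, 94.2]
ft_force: [-2.9, 0.9, 4.5]
finger_gap: 20.1
grip_force: 2.2
```

Emit:
jog_arm --rows '[[[0, 0, 1], [0, 0, 0]], [[0, 0, 1.4], [0, 0, 0]], [[0, 0, 1.4], [0, 0, 0.1]], [[0, 0, 1.4], [0, 0, 0.2]], [[0, 0, 1.4], [0, 0, 0.3]], [[0, 0, 1.4], [0, 0, 0.4]], [[0, 0, 1.4], [0, 0, 0.5]], [[0, 0, 1.4], [0, 0, 0.6]], [[0, 0, 1.4], [0, 0, 0.7]], [[0, 0, 1.4], [0, 0, 0.8]]]'

```text
time: 13.3
tool_pos: [567.5, -81.3, 85.0]
tcp_rot: [179.9, 0.0, 48.1]
ft_force: [-5.1, -3.0, 11.9]
finger_gap: 20.0
grip_force: 5.9
```

Emit:
jog_arm --rows '[[[0, 0, 0], [0, 0, 0.1]], [[0, 0, 0], [0, 0, 0.2]], [[0, 0, 0], [0, 0, 0.3]], [[0, 0, 0], [0, 0, 0.4]], [[0, 0, 0], [0, 0, 0.5]], [[0, 0, 0], [0, 0, 0.6]], [[0, 0, 0], [0, 0, 0.7]], [[0, 0, 0], [0, 0, 0.78]], [[0, 0, 0], [0, 0, 0.8]]]'

```text
time: 14.2
tool_pos: [566.8, -81.0, 84.9]
tcp_rot: [179.9, 0.0, 2.4]
ft_force: [-11.1, -1.6, 14.8]
finger_gap: 20.0
grip_force: 14.4
```

```bash
python3 -c "
from h import *
goal([567,-80.5,85],11.76);print(r.sense()['wrist_torque'])"
```

```text
t 14.2 pos [566.8 -81.   84.9] [1.7993e+02 3.0000e-02 2.3800e+00] F [-11.1  -1.6  14.8] shift [ 0.2 -0.5 -0.1] turn [ 0.0012  0.0006 -0.1637]
[-0.16016898  1.78099441  0.27519336]
```

Emit:
jog_arm --rows '[[[0, 0, 0], [0, 0, 0.04]], [[0, 0, 0], [0, 0, 0.07]], [[0, 0, 0], [0, 0, 0.08]], [[0, 0, 0], [0, 0, 0.08]]]'

```text
time: 14.6
tool_pos: [566.2, -80.5, 84.9]
tcp_rot: [180.0, 0.1, -2.0]
ft_force: [-13.2, 0.9, 19.3]
finger_gap: 20.4
grip_force: 27.4
```

```bash
python3 -c "
from h import *
goal([567,-80.5,85],11.76);print(r.sense()['wrist_torque'])"
```

```text
t 14.6 pos [566.2 -80.5  84.9] [ 1.7995e+02  1.0000e-01 -1.9900e+00] F [-13.2   0.9  19.3] shift [ 0.8  0.  -0.1] turn [ 0.0006  0.0019 -0.24  ]
[0.08117807 2.22095952 0.8458597 ]
```

Emit:
jog_arm --rows '[[[0, 0, 0], [0, 0, -0.1]], [[0, 0, 0], [0, 0, -0.17]], [[0, 0, -5], [0, 0, -0.17]], [[0, 0, -15], [0, 0, -0.17]], [[0, 0, -60], [0, 0, -0.17]], [[0, 0, -105], [0, 0, -0.17]], [[0, 0, -150], [0, 0, -0.17]], [[-50, 0, -180], [0, 0, -0.17]], [[-100, 0, -180], [0, 0, -0.17]], [[-120, 0, -180], [0, 0, -0.17]]]'

```text
time: 15.6
tool_pos: [445.6, -75.8, 265.1]
tcp_rot: [179.9, -0.1, 7.6]
ft_force: [-0.6, -1.8, 0.4]
finger_gap: 20.4
grip_force: 0.0
```

Emit:
jog_arm --rows '[[[-40, 0, 0], [0, 0, 0]], [[-40, 0, 0], [0, 0, 0]], [[-40, 0, 0], [0, 0, 0]], [[-40, 0, 0], [0, 0, 0]]]'

```text
time: 16.0
tool_pos: [408.2, -81.3, 263.7]
tcp_rot: [180.0, -0.1, 7.7]
ft_force: [0.7, -0.9, -1.0]
finger_gap: 20.2
grip_force: 0.0
```

```bash
python3 - <<'E'
from h import *
s=r.sense(); print(s['tool_pos'],s['tcp_rot'],s['ft_force'])
c,T=cam('wrist',s); im,d=r.snapshot('wrist'); np.savez('w4.npz',im=im,d=d,T=T); cv2.imwrite('pics/w4.png',im)
im,d=r.snapshot('scene'); cv2.imwrite('pics/s4.png',cv2.resize(im[130:290,220:380],None,fx=3.5,fy=3.5))
E
```

```text
[408.15312267 -81.32081688 263.72044834] [ 1.79978649e+02 -6.86535286e-02  7.67019448e+00] [ 0.74504302 -0.9332247  -1.0117511 ]
```

View pics/w4.png

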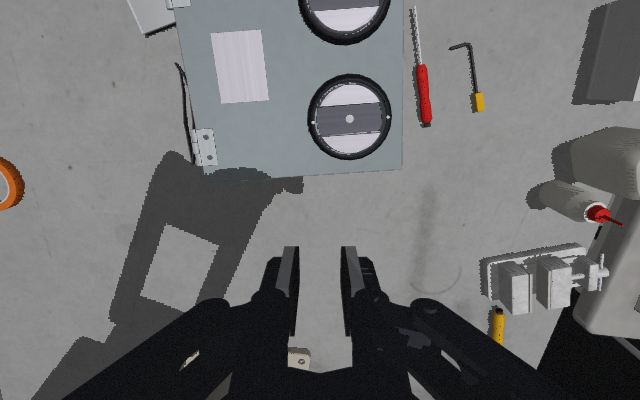

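View pics/s4.png

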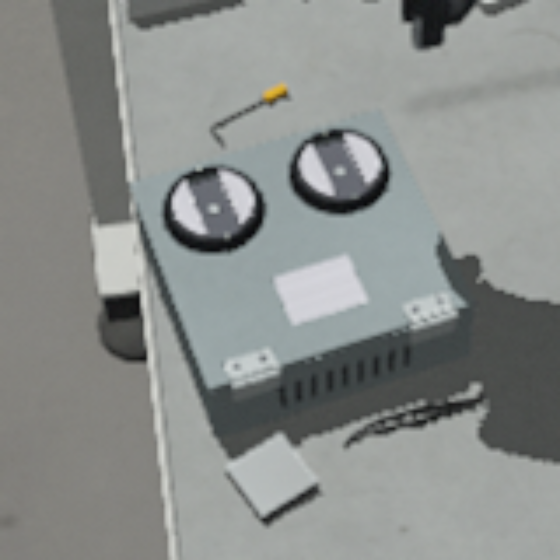

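The near slot is in line with its dots at (313,122) and (388,117). In the scene crop both slots lie across, the cover is flush and the loose items are where they were. The gripper is clear, so I hand in.

```bash
python3 -c "
from bench import r
print(r.hand_in())"
```

```text
the job is handed in; nothing more can be done
None
```

The cover is pushed shut and both fasteners are turned to their stops (about 0.8 N m felt at each); in the last pictures both slots lie across and the loose things look unmoved, the arm finished clear, and the job was handed in at about 16 s.

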